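# Reset the side stop of a press die to a sample bracket

### The arm

A 6-joint arm with a two-finger parallel gripper is mounted at the origin on the work surface. World frame = base frame: x ahead of the robot, y to its left, z up, the work surface at z = 0. Lengths are in mm, angles in rad, forces in N, time in s.
With the tool pointing down it reaches from about 350 to 775 mm from the base axis. Payload 7.3 kg.
Tool frame: the origin (TCP) lies at the centre of the arm's flange, where the gripper is bolted on; the fingertips stand 178 mm ahead of it and the grasp point (between the pads) lies 159 mm ahead of it; z points along the fingers, y is the direction in which the jaws open and shut (so a half turn about z gives the same grasp; the last joint's range is limited). The gripper opens to 92 mm and grips with 3 to 60 N. Pads are 19 mm wide; open, the fingers measure 130 mm over their backs; the gripper's body (75 mm by 190 mm) begins 47 mm behind the grasp point.
Start: joints at [1.091, 0.342, 1.524, -0, 1.275, -0.146], TCP at [171.987, 496.032, 404.741] pointing down, gripper open.
Joint ranges: [-2.53, 2.53], [-0.77, 2.02], [0.04, 2.7], [-1, 4.14], [0.28, 2.66], [-3.11, 3.11]. Speed limits (rad/s): [2.57, 2.57, 3.14, 3.14, 3.14, 3.14].

### API

Orientations are given as [roll, pitch, yaw] about the fixed x, y, z axes, in that order (R = Rz(yaw) Ry(pitch) Rx(roll)).
In Python, from plant import ctrl, get_image gives the robot as it stands.
- The arm moves only by the tool apply_moves, never from a script. Its argument "motion" is a list of rows, each a list of 6 numbers: the shift along the tool's x, y, z in m, then the turn, a rotation vector about the tool's x, y, z in units of 5 degrees (1.0 is 5 degrees). In form: [[dx, dy, dz, ax, ay, az], ...]. A call has 1 to 10 rows; each row is the pose to reach, as a shift and turn from the pose measured when the call began, along the tool's axes at that moment; what a row does not reach only later rows make up. A row lasts 1/12 s, in which the tool goes at most 41.7 mm and 7.16 degrees, less where a joint would pass 70% of its speed; a pose out of reach is approached as far as the arm can. A call with a gripper value outside its range is refused whole. "claw" is the gripper command: -1 is fully open, 1 is shut, values between are in proportion, set as the call begins (left out, the last holds). The fingers move at their own pace and stop on an object; "newtons" is the grip in N (left out, the last holds). Time passes only in rows, so rows that repeat a pose let the fingers close. It gives the time, the measured TCP pose, the force and the opening at its end, in the units of the state.
- ctrl.sense(): the state, without advancing time (a new reading comes with each control period).
- get_image(name): name is "scene" or "top" or "wrist"; returns a dict with "img" (420x560x3 uint8, red, green, blue), "z_map" (420x560 float32, mm along the optical axis (not along the pixel's ray), 0 where there is no reading), "intrinsics" (3x3 intrinsics, pixels), "world_from_camera" (4x4, takes a point from camera to world coordinates). Camera axes: x right, y down, z forward; pixel columns grow to the right and rows downward; lengths in mm; the calibration is good to about 2 mm. The wrist camera is an equidistant fisheye: a pixel r from the principal point sees the ray r / f radians off the axis. A picture is of the moment at which its call begins.
- ctrl.sign_off(): hands the job in, once; it reports no verdict.
The state is a dict: "time": time; "joint_pos": joint angles; "joint_velocities": joint speeds; "joint_efforts": joint torques, N m; "tcp_pos": TCP position; "orientation": TCP orientation; "wrist_force": force on the tool from outside, world axes, zero at the start; "torque": the same for the moment, N m; "gripper_width": finger opening in mm.
Only numpy, scipy, OpenCV 4.12 (cv2) and the standard library are available. Lean on these libraries where they do the work, as an engineer would, in place of code of your own. Each camera call takes 0.05 s, during which the arm holds its last target.

### The job

Set the side stop of the die plate to the sample bracket: loosen the orange wing screw on top of the stop collar, slide the stop along its rod until its brass nose bears lightly on the clamped sample with no gap and no ramming, and nip the wing screw up again about as tight as it was, not much tighter, so that the nose stays bearing on the sample. Then let go, and leave everything else lying where it is.

Things in the scene. Friction and masses are not known exactly. Their poses are not given: they have to be found in the camera images.
- die: steel die plate 200 x 340 x 20 mm lying on the bench, fixed. Origin: middle of its underside, z up. A 16 mm rod runs along its y axis at x = -50 mm, its axis 60 mm above the bench, between two shaft supports at y = -148 and 148 mm (tops 77 mm above the bench). The stop must slide in this body's +y direction to meet the sample. Save for the stop all on the plate is below 84 mm.
- stop: dark shaft collar, 40 mm diameter, 24 mm wide, keyed to the rod: it only slides along the die's y. Origin: on the rod axis, middle of the collar; axes as die. A 22 mm square boss on it tops out 26 mm above the axis. Loose it drags with about 2.5 N; as it starts, tight, it is held by 25 N or more. A 14 mm square arm reaches out 72 mm in +x and carries the nose.
- nose (a point): tip of the brass nose (13 mm diameter) on the +y side of the stop's arm, level with the rod axis, 62 mm in x and 22 mm in y from the stop's origin; axes as die. It meets the sample's face squarely. It is for bearing lightly: 3 to 10 N is plenty, over 20 N it marks the sample.
- wing (a point): middle of the orange wing head of the set screw on top of the collar, 51 mm above the rod axis (111 mm above the bench). Head: 36 mm long along this point's x, 10 mm thick along its y (flat sides, grip across them), 26 mm high (13 mm above and below this point); the boss of the collar is 25 mm below this point. The screw axis is vertical; the point turns with the screw.
- screw (a joint): angle of the wing screw in rad, right-hand thread: about 0 = its point begins to bite on the rod, positive = tighter (clockwise seen from above), negative = loose. Starts tight at 0.65 to 0.9. Below -0.2 the collar is quite free, at 0.45 or more it is clamped. Turning takes about 0.2 N m when loose, 0.3 to 0.4 when tight; it stays where left. Over 1.4 it is over-tightened.
- nest: dark slideway 100 x 175 x 10 mm on the die plate, with all it carries. Origin: middle of its underside, at x 30, y 75, z 20 mm of die, same axes. On it a locked carriage holds the sample, a grey U bracket with flanges 36 mm high, against a fence. Where the carriage is locked varies and is not measured: the face the nose must meet lies between y = -60 and -30 mm of this origin; feel for it.
- bracket_a: bystander: loose U bracket, 36 x 50 x 36 mm, lying on the die plate; origin under its base
- spare_collar: bystander: loose dark steel ring, 40 mm diameter, 20 mm high, lying on the die plate; origin under its centre
- bracket_b: bystander: loose U bracket, 36 x 50 x 36 mm, on the bench; origin under its base
- screwdriver: bystander: screwdriver 190 mm long with red handle, on the bench; origin under its middle
- wrench: bystander: steel spanner 160 mm long, on the bench; origin under its middle
- red_box: bystander: red box 75 x 45 x 95 mm standing on the bench; origin under its middle
- hex_key: bystander: dark L-shaped hex key 75 x 26 x 6 mm, on the bench; origin under its long leg

How it is judged (in metres and radians):
On the way, in this order (a step that is already met when the one before it is completed fails the run):
1. the wing screw is loosened (value of joint screw below -0.15 rad and distance of stop from where it was at the start of the episode below 0.01 m), for 0.1 s.
2. with the screw loose, the nose bears on the sample (value of joint screw below 0 rad and contact force between stop and nest above 1 N), for 0.2 s.
3. the wing screw is tightened again, the nose still bearing (value of joint screw above 0.45 rad and contact force between stop and nest above 0.3 N), for 0.2 s.
At the end, for the whole second after the job is handed in: the wing screw is tight (0.45 to 1.4 rad on its joint), and the stop is at rest with its nose still pressing on the sample (more than 0.3 N) (all of step 3 and linear speed of stop below 0.005 m/s); the robot touches nothing.
It fails at once if the nose presses on the sample with more than 20 N (contact force between stop and nest above 20 N).
It fails at once if the wing screw is over-tightened (value of joint screw above 1.4 rad).
It fails at once if a bystander is moved by more than 20 mm (distance of any of bracket_a, spare_collar, bracket_b, screwdriver, wrench, red_box, hex_key from where it was at the start of the episode above 0.02 m).
It also fails if it takes over 50 s, if anything falls off the work surface, if the arm or the gripper's body presses on something with over 40 N, if the wrist force passes 120 N, or if a joint passes its speed limit or range.

## Working session

There is one attempt and no reset: what is moved stays moved. The work goes in short steps, Python scripts to look and compute and a tool call to move; the robot and the scene stay as the last step left them, time stands still between calls to the robot, and variables do not carry over. Pictures are saved under pics/ and viewed, and the job is handed in when it is done.

Besides the shell and the picture viewer there is one more tool, called after ">>>" in YAML: its name, and indented under it one key for each argument. apply_moves: Moves the arm, as the interface text tells. Its arguments: {"type":"object","properties":{"motion":{"type":"array"},"claw":{"type":"number"},"newtons":{"type":"number"}},"required":["motion"]}

```bash
mkdir -p pics; ls
python3 - <<'E'
from plant import ctrl,get_image
import cv2,pickle
print(ctrl.sense())
for n in ["scene","top"]:
    d=get_image(n); pickle.dump(d,open(f'{n}0.pkl','wb'))
    cv2.imwrite(f'pics/{n}0.png',d['img'][:,:,::-1]); print(n,d['intrinsics'],d['world_from_camera'])
E
```

```text
pics
{'time': 0.0, 'joint_pos': array([ 1.09099512e+00,  3.42745781e-01,  1.52502090e+00, -1.87655211e-08,
        1.27533401e+00, -1.45986905e-01]), 'joint_velocities': array([ 8.91551271e-04,  8.21669834e-04, -1.09102041e-04, -3.81470794e-05,
       -7.60216744e-04,  2.67652908e-04]), 'joint_efforts': array([ 1.58747025e-03, -4.31255114e+01, -2.44218117e+01,  7.18911644e-02,
        5.61749493e-02, -1.27872236e-04]), 'tcp_pos': array([171.93071034, 495.91862083, 404.03140838]), 'orientation': array([-3.14010065e+00, -2.19355126e-04,  2.80777819e+00]), 'wrist_force': array([ 0.35217841, -0.0219673 ,  0.12487489]), 'torque': array([-0.01074607,  0.0236826 , -0.04149754]), 'gripper_width': 91.58299285585343}
scene [[428.64705705   0.         280.21211898]
 [  0.         428.64705705 209.9744594 ]
 [  0.           0.           1.        ]] [[ 8.60381615e-01  3.30231585e-01 -3.88188842e-01  9.45229814e+02]
 [ 5.09440457e-01 -5.79118362e-01  6.36468650e-01 -6.96665765e+02]
 [-1.46252352e-02 -7.45365026e-01 -6.66496122e-01  7.93585052e+02]
 [ 0.00000000e+00  0.00000000e+00  0.00000000e+00  1.00000000e+00]]
top [[441.64242965   0.         278.34893767]
 [  0.         441.64242965 209.12758225]
 [  0.           0.           1.        ]] [[-1.42009814e-02 -9.96210397e-01  8.58089535e-02  4.69954867e+02]
 [-9.99824398e-01  1.30981138e-02 -1.34019881e-02 -1.07868614e+01]
 [ 1.22272645e-02 -8.59842066e-02 -9.96221466e-01  1.14874349e+03]
 [ 0.00000000e+00  0.00000000e+00  0.00000000e+00  1.00000000e+00]]
```

View pics/scene0.png

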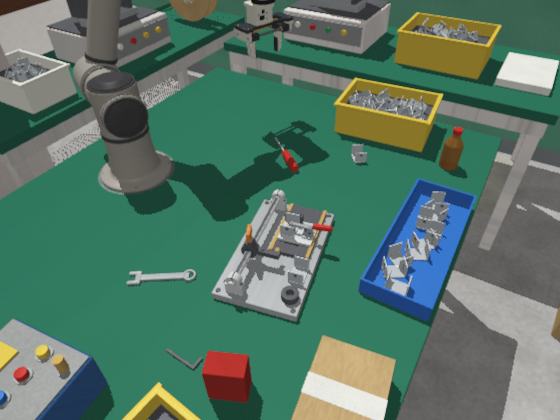

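View pics/top0.png

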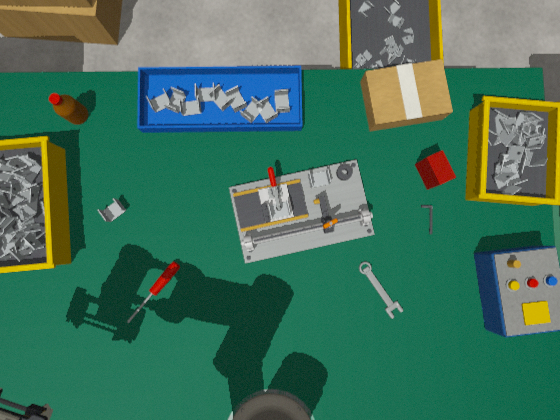

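Run:
```python
import cv2,pickle
for n,(x0,y0,x1,y1) in {"top":(220,150,390,270),"scene":(205,180,345,320)}.items():
    d=pickle.load(open(f'{n}0.pkl','rb')); c=d['img'][y0:y1,x0:x1,::-1]
    k=min(800/c.shape[1],600/c.shape[0]); k=4
    cv2.imwrite(f'pics/{n}0c.png',cv2.resize(c,None,fx=k,fy=k,interpolation=cv2.INTER_CUBIC))
```

```text
(no output)
```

View pics/top0c.png

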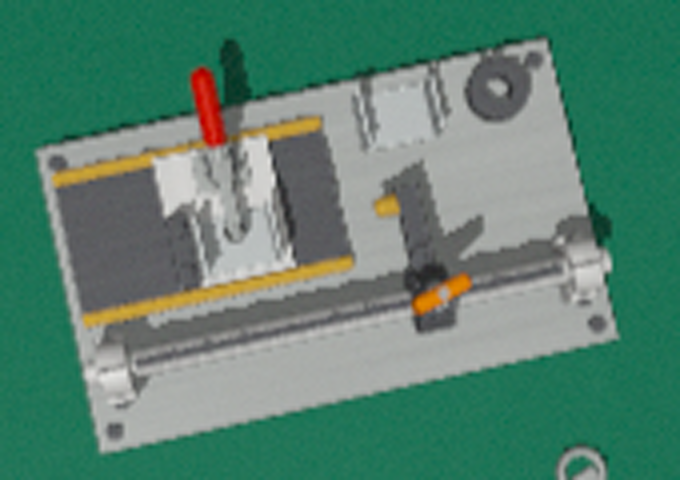

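View pics/scene0c.png

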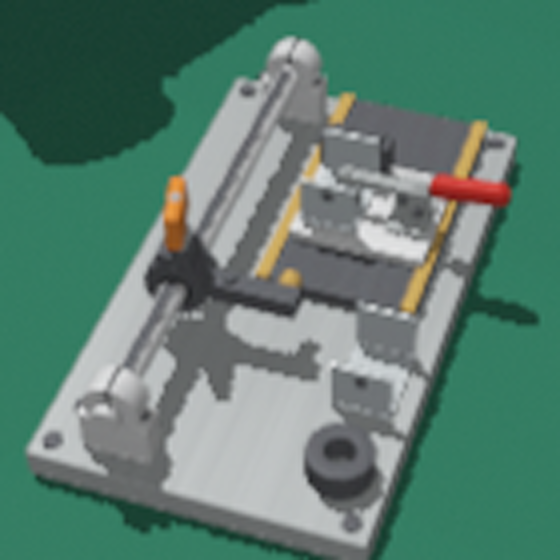

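```bash
cat > h.py <<'E'
import numpy as np,cv2,pickle
def ray(d,u,v,z):
    K=d['intrinsics'];T=d['world_from_camera']
    r=T[:3,:3]@np.linalg.inv(K)@np.array([u,v,1.]);o=T[:3,3]
    return o+r*(z-o[2])/r[2]
def cloud(d):
    K=d['intrinsics'];T=d['world_from_camera'];Z=d['z_map'];v,u=np.indices(Z.shape)
    P=np.stack([(u-K[0,2])/K[0,0]*Z,(v-K[1,2])/K[1,1]*Z,Z],-1)
    return P@T[:3,:3].T+T[:3,3]
E
python3 - <<'E'
from h import *
d=pickle.load(open('top0.pkl','rb'))
C=[ray(d,220+u/4,150+v/4,20)[:2] for u,v in [(36,150),(548,40),(618,338),(100,452)]]
for i in range(4): print(C[i],np.linalg.norm(C[i]-C[i-1]))
C=np.array(C); c=C.mean(0)
yax=(C[0]-C[1]+C[3]-C[2]);a=np.arctan2(yax[1],yax[0])-np.pi/2
print('die',c,np.degrees(a))
R=np.array([[np.cos(a),-np.sin(a)],[np.sin(a),np.cos(a)]])
for n in ['top','scene']:
    d=pickle.load(open(n+'0.pkl','rb'));P=cloud(d);im=d['img'].astype(int)
    m=(im[...,0]>180)&(im[...,1]>70)&(im[...,1]<160)&(im[...,2]<80)&(d['z_map']>0)
    m&=(np.hypot(P[...,0]-c[0],P[...,1]-c[1])<250)&(P[...,2]>85)&(P[...,2]<140)
    q=P[m];print(n,m.sum(),q.mean(0),q.min(0),q.max(0))
    (cx,cy),wh,an=cv2.minAreaRect(q[:,:2].astype(np.float32));print(cx,cy,wh,an)
    l=(q[:,:2]-[cx,cy])@R; print('die frame',(np.array([cx,cy])-c)@R)
    w,V=np.linalg.eigh(np.cov(q[:,:2].T));print('long dir',np.degrees(np.arctan2(V[1,1],V[0,1])))
d=pickle.load(open('top0.pkl','rb'))
print('nose',(ray(d,220+378/4,150+206/4,60)[:2]-c)@R)
for u,v in [(296,265),(270,135)]: print((ray(d,220+u/4,150+v/4,50)[:2]-c)@R)
a,b=[ray(d,220+u/4,150+v/4,115)[:2] for u,v in [(416,308),(471,281)]];print('wing',(a+b)/2,((a+b)/2-c)@R,np.degrees(np.arctan2(*(a-b)[::-1])),np.linalg.norm(a-b))
E
```

```text
[624.69309387 100.19996172] 197.5572154793984
[ 692.49430178 -231.97180638] 339.0207771206041
[ 498.76390431 -271.15402575] 197.65301216199313
[431.15314932  60.56231227] 338.5364723363443
die [561.77611232 -85.59088954] 11.528372955772479
top 42 [ 524.16861401 -145.3692351   122.31585912] [ 515.06895545 -161.0717899   117.85594952] [ 533.71914773 -130.10627721  126.1921491 ]
524.3182373046875 -145.6840057373047 (7.33742094039917, 33.662086486816406) 25.662700653076172
die frame [-48.71199427 -51.39471402]
long dir 116.34102915666249
scene 23 [ 527.32882095 -149.76956686  124.71919963] [ 518.67101525 -163.29352026  122.93172728] [ 536.63429815 -134.52740986  127.14406634]
526.1101684570312 -148.64498901367188 (6.804703712463379, 31.540502548217773) 28.542879104614258
die frame [-47.54797569 -54.65408512]
long dir 117.16241934711893
nose [ 13.41541625 -33.14306849]
[-10.9731458   23.90389532]
[72.33667934 22.13205883]
wing [ 523.24310074 -147.46499129] [-50.12137648 -52.92490027] 115.23515189033658 36.1456282941517
```

>>> apply_moves:
  motion:
    - [-0.543, -0.492, 0.03, 0, 0, 9]
    - [-0.543, -0.492, 0.03, 0, 0, 9]
    - [-0.543, -0.492, 0.03, 0, 0, 9]
    - [-0.543, -0.492, 0.03, 0, 0, 9]
    - [-0.543, -0.492, 0.03, 0, 0, 9]
    - [-0.543, -0.492, 0.03, 0, 0, 9]
    - [-0.543, -0.492, 0.03, 0, 0, 9]
    - [-0.543, -0.492, 0.03, 0, 0, 9]
    - [-0.543, -0.492, 0.03, 0, 0, 9]
    - [-0.543, -0.492, 0.03, 0, 0, 9]
  claw: -1

```text
time: 0.93
tcp_pos: [372.1, 128.8, 387.6]
orientation: [-3.141, 0.001, 2.022]
wrist_force: [1.2, 0.5, 0.1]
gripper_width: 91.8
```

>>> apply_moves:
  motion:
    - [-0.315, 0.016, 0.044, 0, 0, 0]
    - [-0.315, 0.016, 0.044, 0, 0, 0]
    - [-0.315, 0.016, 0.044, 0, 0, 0]
    - [-0.315, 0.016, 0.044, 0, 0, 0]
    - [-0.315, 0.016, 0.044, 0, 0, 0]
    - [-0.315, 0.016, 0.044, 0, 0, 0]
    - [-0.315, 0.016, 0.044, 0, 0, 0]
    - [-0.315, 0.016, 0.044, 0, 0, 0]
    - [-0.315, 0.016, 0.044, 0, 0, 0]
    - [-0.315, 0.016, 0.044, 0, 0, 0]

```text
time: 1.77
tcp_pos: [524.0, -148.8, 342.6]
orientation: [-3.139, -0.001, 2.02]
wrist_force: [-1.3, 0.6, -0.3]
gripper_width: 91.9
```

Run:
```python
from plant import ctrl,get_image
import cv2,pickle
s=ctrl.sense();print(s['time'],s['tcp_pos'],s['orientation'],s['wrist_force'],s['torque'],s['joint_pos'])
for n in ["wrist","top"]:
    d=get_image(n); pickle.dump(d,open(f'{n}1.pkl','wb'))
    cv2.imwrite(f'pics/{n}1.png',d['img'][:,:,::-1]); print(n,d['intrinsics'],d['world_from_camera'])
```

```text
1.7667 [ 523.9889803  -148.84221344  342.61215118] [-3.13922481e+00 -1.07830482e-03  2.01999798e+00] [-1.3156755   0.57657601 -0.25870363] [-0.08149941  0.02917879  0.01991155] [-4.17198439e-01  4.34907184e-01  1.56212781e+00 -1.21341321e-03
  1.14691297e+00 -8.65900986e-01]
wrist [[325.1922621    0.         283.34768003]
 [  0.         325.1922621  206.66049714]
 [  0.           0.           1.        ]] [[ 9.01034495e-01  4.18483846e-01  1.14053100e-01  4.93304427e+02]
 [ 4.33742524e-01 -8.68065624e-01 -2.41515000e-01 -8.43682881e+01]
 [-2.06455112e-03  2.67083025e-01 -9.63671311e-01  3.23385189e+02]
 [ 0.00000000e+00  0.00000000e+00  0.00000000e+00  1.00000000e+00]]
top [[441.64242965   0.         278.34893767]
 [  0.         441.64242965 209.12758225]
 [  0.           0.           1.        ]] [[-1.42009814e-02 -9.96210397e-01  8.58089535e-02  4.69954867e+02]
 [-9.99824398e-01  1.30981138e-02 -1.34019881e-02 -1.07868614e+01]
 [ 1.22272645e-02 -8.59842066e-02 -9.96221466e-01  1.14874349e+03]
 [ 0.00000000e+00  0.00000000e+00  0.00000000e+00  1.00000000e+00]]
```

View pics/wrist1.png

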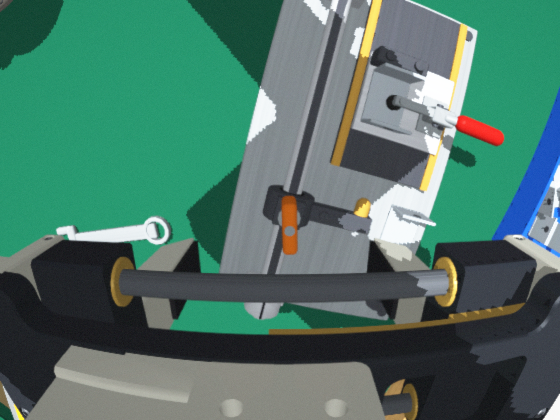

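```bash
cat >> h.py <<'E'
def fcloud(d):
    K=d['intrinsics'];T=d['world_from_camera'];Z=d['z_map'];v,u=np.indices(Z.shape)
    x=(u-K[0,2])/K[0,0];y=(v-K[1,2])/K[1,1];r=np.hypot(x,y)+1e-9;t=np.tan(r)/r
    P=np.stack([x*t*Z,y*t*Z,Z],-1)
    return P@T[:3,:3].T+T[:3,3]
def wing(d,fish=True,zmin=119):
    P=(fcloud if fish else cloud)(d);im=d['img'].astype(int)
    m=(im[...,0]>130)&(im[...,1]<im[...,0]*.65)&(im[...,2]<80)&(d['z_map']>0)
    m&=(np.hypot(P[...,0]-524,P[...,1]+120)<100)&(P[...,2]>zmin)&(P[...,2]<135)
    q=P[m];r=cv2.minAreaRect(q[:,:2].astype(np.float32))
    w,V=np.linalg.eigh(np.cov(q[:,:2].T))
    print('wing n',m.sum(),'mean',q.mean(0),'rect',r,'dir',np.degrees(np.arctan2(V[1,1],V[0,1])),'zmax',np.percentile(q[:,2],[50,95]))
    return m,q
E
python3 - <<'E'
from h import *
d=pickle.load(open('wrist1.pkl','rb'));m,q=wing(d);wing(d,zmin=121.5)
v,u=np.nonzero(m);print(u.min(),u.max(),v.min(),v.max())
c=d['img'][170:280,230:400,::-1];cv2.imwrite('pics/w1c.png',cv2.resize(c,None,fx=4,fy=4,interpolation=cv2.INTER_CUBIC))
P=fcloud(d)
c0=np.array([561.8,-85.6]);a=np.radians(11.53);R=np.array([[np.cos(a),-np.sin(a)],[np.sin(a),np.cos(a)]])
for uv in [(358,210),(357,205),(383,100),(410,130)]:
    p=P[uv[1],uv[0]];print(uv,p,(p[:2]-c0)@R)
E
```

```text
wing n 651 mean [ 526.2508417  -145.01931034  124.02894529] rect ((526.8897705078125, -146.57586669921875), (9.195199012756348, 35.89174270629883), 26.35023307800293) dir 116.99920192397042 zmax [124.1794956  125.47555009]
wing n 630 mean [ 526.48279205 -145.375945    124.14729619] rect ((526.9296875, -146.64483642578125), (9.184752464294434, 35.732635498046875), 26.350236892700195) dir 116.85638609996562 zmax [124.2220185  125.49475703]
282 296 201 254
(358, 210) [ 581.1426992  -124.21092004   66.7092438 ] [ 11.23477795 -41.69799663]
(357, 205) [ 579.78546716 -121.46285157   62.05212697] [ 10.45422126 -38.7340988 ]
(383, 100) [563.5838188  -29.16290549  40.62627151] [13.02852424 54.94165271]
(410, 130) [599.64411717 -40.15929132  38.51780921] [46.16316379 36.95940365]
```

View pics/w1c.png

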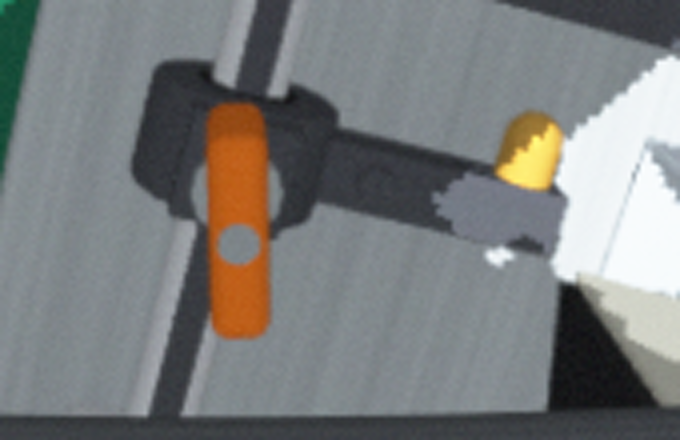

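>>> apply_moves:
  motion:
    - [0.001, 0.0025, 0.012, 0, 0, -0.15]
    - [0.001, 0.0025, 0.025, 0, 0, -0.15]
    - [0.001, 0.0025, 0.037, 0, 0, -0.15]
    - [0.001, 0.0025, 0.048, 0, 0, -0.15]
    - [0.001, 0.0025, 0.057, 0, 0, -0.15]
    - [0.001, 0.0025, 0.064, 0, 0, -0.15]
    - [0.001, 0.0025, 0.068, 0, 0, -0.15]
    - [0.001, 0.0025, 0.07, 0, 0, -0.15]
    - [0.001, 0.0025, 0.07, 0, 0, -0.15]

```text
time: 2.62
tcp_pos: [525.2, -144.8, 273.4]
orientation: [-3.14, -0.001, 2.036]
wrist_force: [-0.1, -1.0, -0.3]
gripper_width: 91.9
```

```bash
cat > s.py <<'E'
from plant import ctrl
import numpy as np
s=ctrl.sense();np.set_printoptions(precision=3,suppress=True)
y=s['orientation'][2];f=s['wrist_force']
a=np.radians(11.53);yd=np.array([-np.sin(a),np.cos(a)]);xd=np.array([np.cos(a),np.sin(a)])
print(s['time'],s['tcp_pos'],'yaw',np.degrees(y),'rp',s['orientation'][:2],'F',f,'T',s['torque'],'w',s['gripper_width'])
tx=np.array([np.cos(y),np.sin(y)]);ty=np.array([np.sin(y),-np.cos(y)])
print('F tool x,y',f[:2]@tx,f[:2]@ty,'F die x,y',f[:2]@xd,f[:2]@yd,'die y in tool',yd@tx,yd@ty,'q6',s['joint_pos'][5])
E
python3 s.py
```

```text
2.6167 [ 525.181 -144.778  273.421] yaw 116.65323496450164 rp [-3.14  -0.001] F [-0.144 -0.972 -0.309] T [-0.059  0.015  0.026] w 91.88284316071548
F tool x,y -0.804275092087258 -0.5648216448233158 F die x,y -0.3354279618147353 -0.9237802750901839 die y in tool 0.9653669099791953 0.2608960120761148 q6 -0.8740192556891215
```

>>> apply_moves:
  motion:
    - [-0.0023, 0, 0.0015, 0, 0, 0]
    - [-0.0023, 0, 0.0015, 0, 0, 0]
    - [-0.0023, 0, 0.0015, 0, 0, 0]

```text
time: 2.87
tcp_pos: [526.3, -147.0, 272.2]
orientation: [-3.14, -0.0, 2.036]
wrist_force: [-0.9, -0.1, 0.0]
gripper_width: 92.1
```

```bash
python3 s.py;  python3 - <<'E'
from plant import get_image
from h import *
for n in ["wrist","scene"]:
    d=get_image(n); pickle.dump(d,open(f'{n}2.pkl','wb'))
    if n=='wrist': m,q=wing(d)
    im=d['img'][:,:,::-1]
    if n=='scene': im=cv2.resize(im[130:330,170:370],None,fx=3,fy=3)
    cv2.imwrite(f'pics/{n}2.png',im)
E
python3 s.py
```

```text
2.8667 [ 526.318 -147.009  272.191] yaw 116.64110271226622 rp [-3.14 -0.  ] F [-0.928 -0.104  0.026] T [-0.095  0.045  0.007] w 92.08764770158598
F tool x,y 0.3230825826859332 -0.876443472195021 F die x,y -0.9303628387392707 0.08342963191386543 die y in tool 0.9654221324794603 0.2606915919603306 q6 -0.8767183179047383
wing n 873 mean [ 524.50312123 -141.70517444  123.87430051] rect ((526.8831176757812, -146.4470672607422), (9.515015602111816, 35.58137893676758), 27.38323211669922) dir 117.09173946310513 zmax [124.19275722 125.37093326]
2.9667 [ 526.235 -146.924  272.108] yaw 116.6444766591548 rp [-3.14  -0.001] F [ 0.13  -0.749  0.852] T [-0.058  0.106  0.03 ] w 91.87968790909122
F tool x,y -0.7282491895615443 -0.21967821536520785 F die x,y -0.02218899700705698 -0.760337457195757 die y in tool 0.965406779594876 0.2607484418213285 q6 -0.8767237058088635
```

View pics/wrist2.png

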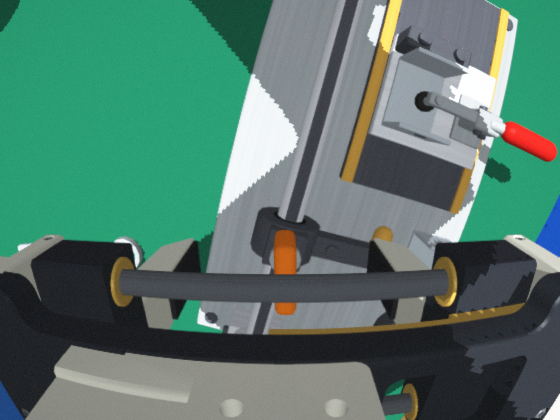

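View pics/scene2.png

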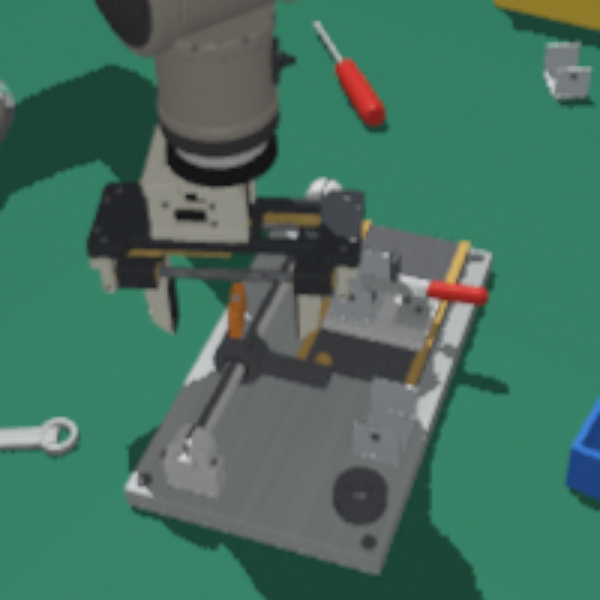

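>>> apply_moves:
  motion:
    - [0, 0, 0, 0, 0, 0]
    - [0, 0, 0, 0, 0, 0]
    - [0, 0, 0, 0, 0, 0]
    - [0, 0, 0, 0, 0, 0]
    - [0, 0, 0, 0, 0, 0]
    - [0, 0, 0, 0, 0, 0]
    - [0, 0, 0, 0, 0, 0]
    - [0, 0, 0, 0, 0, 0]
  claw: 1
  newtons: 12

```text
time: 3.63
tcp_pos: [526.3, -146.9, 272.1]
orientation: [-3.14, -0.0, 2.036]
wrist_force: [-0.2, -0.5, 0.1]
gripper_width: 42.8
```

```bash
python3 s.py
```

```text
3.6333 [ 526.253 -146.935  272.119] yaw 116.64388366790544 rp [-3.14 -0.  ] F [-0.166 -0.492  0.075] T [-0.069 -0.009  0.028] w 42.842202890362
F tool x,y -0.3653636526759778 -0.3686472050630406 F die x,y -0.26063115332634995 -0.4488460341958038 die y in tool 0.9654094781982133 0.26073845018534125 q6 -0.8767184862064145
```

>>> apply_moves:
  motion:
    - [0, 0, 0, 0, 0, 0]
    - [0, 0, 0, 0, 0, 0]
    - [0, 0, 0, 0, 0, 0]
    - [0, 0, 0, 0, 0, 0]
    - [0, 0, 0, 0, 0, 0]
    - [0, 0, 0, 0, 0, 0]
    - [0, 0, 0, 0, 0, 0]
    - [0, 0, 0, 0, 0, 0]

```text
time: 4.3
tcp_pos: [526.6, -146.8, 272.2]
orientation: [-3.141, -0.0, 2.036]
wrist_force: [4.1, 1.6, -2.0]
gripper_width: 10.1
```

```bash
python3 s.py
```

```text
4.3 [ 526.604 -146.751  272.158] yaw 116.64387813886692 rp [-3.141 -0.   ] F [ 4.145  1.59  -1.973] T [ 0.402 -0.805  0.108] w 10.148069158157703
F tool x,y -0.4375745145215605 4.418151566658961 F die x,y 4.379417969726665 0.7295429858239889 die y in tool 0.9654095033594501 0.26073835702339615 q6 -0.8767598168087416
```

>>> apply_moves:
  motion:
    - [0, 0.0004, 0, 0, 0, 0]
    - [0, 0.0004, 0, 0, 0, 0]
    - [0, 0.0004, 0, 0, 0, 0]
  newtons: 30

```text
time: 4.55
tcp_pos: [526.8, -146.6, 272.2]
orientation: [-3.141, -0.0, 2.036]
wrist_force: [0.8, 0.2, 0.3]
gripper_width: 9.9
```

```bash
python3 s.py
```

```text
4.55 [ 526.825 -146.631  272.169] yaw 116.66094143919419 rp [-3.141 -0.   ] F [0.848 0.224 0.332] T [ 0.058 -0.087  0.145] w 9.941298060015184
F tool x,y -0.1804896632171084 0.8586687671613309 F die x,y 0.8760127436968665 0.04990233568955525 die y in tool 0.9653318098575209 0.2610258548060004 q6 -0.8762917361094783
```

>>> apply_moves:
  motion:
    - [0, 0, 0, 0, 0, 0]
    - [0, 0, 0, 0, 0, 0]
    - [0, 0, 0, 0, 0, -0.6]
    - [0, 0, 0, 0, 0, -1.2]
    - [0, 0, 0, 0, 0, -1.8]
    - [0, 0, 0, 0, 0, -2.4]
    - [0, 0, 0, 0, 0, -3.0]
    - [0, 0, 0, 0, 0, -3.6]
    - [0, 0, 0, 0, 0, -4.2]
    - [0, 0, 0, 0, 0, -4.5]
  newtons: 45

```text
time: 5.38
tcp_pos: [526.8, -146.7, 272.0]
orientation: [-3.141, -0.001, 2.431]
wrist_force: [1.6, 0.5, -2.6]
gripper_width: 9.8
```

```bash
python3 s.py
```

```text
5.3833 [ 526.809 -146.673  272.022] yaw 139.25994690838525 rp [-3.141 -0.001] F [ 1.62   0.544 -2.608] T [ 0.09  -0.39  -0.192] w 9.790158266129833
F tool x,y -0.8719238967316425 1.469375449309667 F die x,y 1.6957001732699224 0.20956243723060722 die y in tool 0.7909037967522081 0.6119405071434167 q6 -1.2711018893287709
```

>>> apply_moves:
  motion:
    - [0, 0, 0, 0, 0, -1.0]
    - [0, 0, 0, 0, 0, -2.0]
    - [0, 0, 0, 0, 0, -3.0]
    - [0, 0, 0, 0, 0, -4.0]
    - [0, 0, 0, 0, 0, -5.0]
    - [0, 0, 0, 0, 0, -6.0]
    - [0, 0, 0, 0, 0, -7.0]
    - [0, 0, 0, 0, 0, -8.0]
    - [0, 0, 0, 0, 0, -9.0]
    - [0, 0, 0, 0, 0, -9.2]

```text
time: 6.22
tcp_pos: [526.8, -146.7, 271.9]
orientation: [3.141, -0.001, -3.047]
wrist_force: [2.5, 1.4, -3.1]
gripper_width: 9.9
```

```bash
python3 s.py;  python3 - <<'E'
from plant import get_image
from h import *
for n in ["wrist","scene"]:
    d=get_image(n); pickle.dump(d,open(f'{n}3.pkl','wb'))
    im=d['img'][:,:,::-1]
    if n=='scene': im=cv2.resize(im[130:330,170:370],None,fx=3,fy=3)
    cv2.imwrite(f'pics/{n}3.png',im)
E
python3 s.py
```

```text
6.2167 [ 526.816 -146.695  271.908] yaw -174.59319184478406 rp [ 3.141 -0.001] F [ 2.455  1.402 -3.141] T [ 0.248 -0.474 -0.192] w 9.947782224993805
F tool x,y -2.5762959404972543 1.1641766725388978 F die x,y 2.685776488255982 0.8827302832902797 die y in tool 0.10666654481778438 0.9942948497385651 q6 -2.0768895348627536
6.3167 [ 526.835 -146.654  271.919] yaw -174.8598728721433 rp [ 3.141 -0.001] F [ 2.247  1.968 -1.662] T [ 0.241 -0.444 -0.043] w 9.75242233141381
F tool x,y -2.414130558889123 1.7590219094811441 F die x,y 2.594900346978071 1.4794176633561222 die y in tool 0.11129328027219794 0.9937876059632933 q6 -2.0720217995894874
```

View pics/wrist3.png

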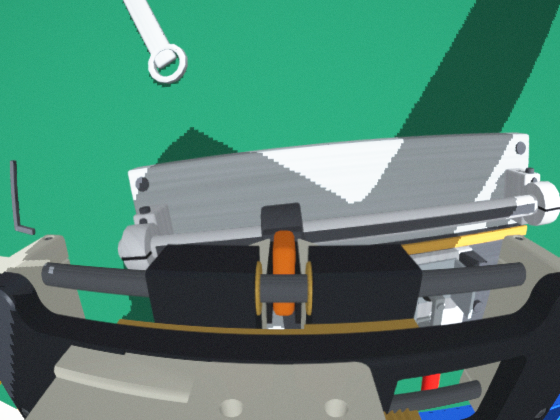

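View pics/scene3.png

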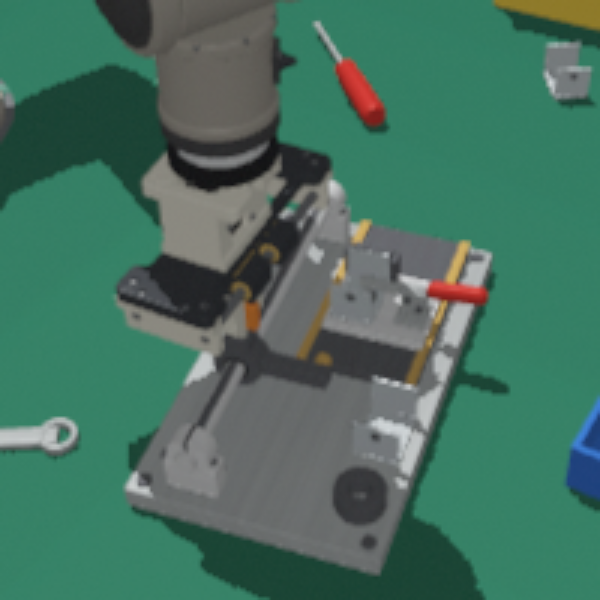

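>>> apply_moves:
  motion:
    - [0.0002, 0.002, 0, 0, 0, 0]
    - [0.0007, 0.006, 0, 0, 0, 0]
    - [0.0012, 0.011, 0, 0, 0, 0]
    - [0.0018, 0.016, 0, 0, 0, 0]
    - [0.0024, 0.021, 0, 0, 0, 0]
    - [0.0029, 0.026, 0, 0, 0, 0]
    - [0.0035, 0.031, 0, 0, 0, 0]
    - [0.0039, 0.035, 0, 0, 0, 0]
    - [0.0042, 0.038, 0, 0, 0, 0]
    - [0.0044, 0.0395, 0, 0, 0, 0]

```text
time: 7.15
tcp_pos: [518.8, -107.2, 271.9]
orientation: [3.141, -0.001, -3.052]
wrist_force: [2.4, -2.4, -3.3]
gripper_width: 9.5
```

```bash
python3 s.py
```

```text
7.15 [ 518.761 -107.164  271.896] yaw -174.84153560360548 rp [ 3.141 -0.001] F [ 2.377 -2.352 -3.297] T [-0.462 -0.338 -0.053] w 9.487670356925994
F tool x,y -2.156343658854505 -2.556019455179338 F die x,y 1.8593694852933615 -2.7795320734787743 die y in tool 0.11097521711604764 0.9938231740033265 q6 -2.00920955429718
```

```bash
python3 - <<'E'
from plant import get_image
from h import *
for n in ["scene","top"]:
    d=get_image(n); pickle.dump(d,open(f'{n}4.pkl','wb'))
    im=d['img'][:,:,::-1]
    im=cv2.resize(im[200:290,220:340] if n=='scene' else im[160:245,235:355],None,fx=6,fy=6,interpolation=cv2.INTER_CUBIC)
    cv2.imwrite(f'pics/{n}4.png',im)
E
python3 s.py
```

```text
7.25 [ 518.778 -107.166  271.908] yaw -174.8522566369834 rp [ 3.14  -0.001] F [ 0.618  1.74  -1.974] T [ 0.17  -0.295 -0.089] w 9.956316915176032
F tool x,y -0.7713579363252845 1.6774230302660216 F die x,y 0.9530416794947916 1.5812819626950123 die y in tool 0.11116117671264321 0.9938023912186269 q6 -2.009597950829772
```

View pics/scene4.png

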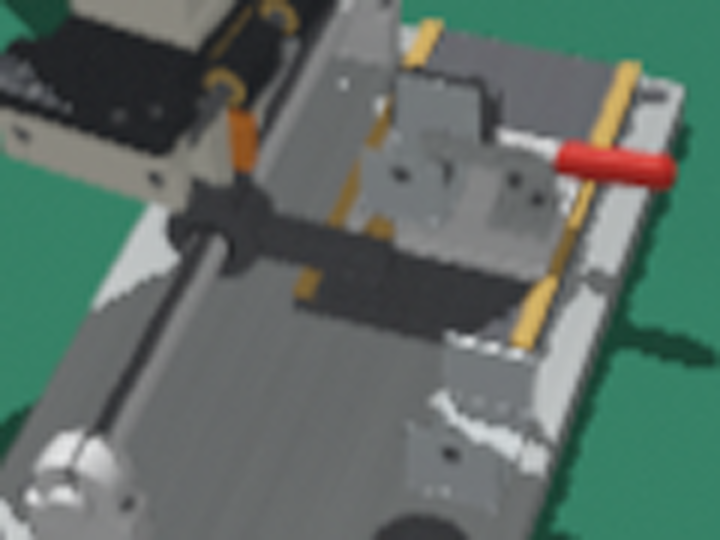

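View pics/top4.png

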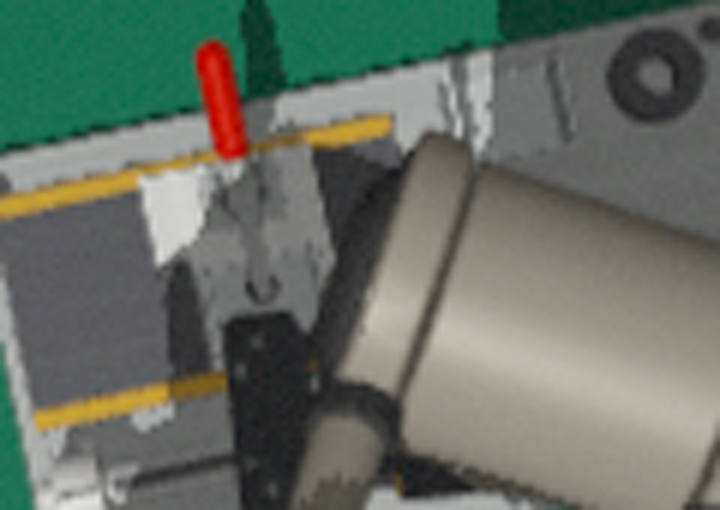

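>>> apply_moves:
  motion:
    - [0.0001, 0.0006, 0, 0, 0, 0]
    - [0.00015, 0.0012, 0, 0, 0, 0]
    - [0.00015, 0.0012, 0, 0, 0, 0]

```text
time: 7.5
tcp_pos: [518.5, -106.1, 271.9]
orientation: [3.14, -0.001, -3.052]
wrist_force: [2.4, -1.4, -2.3]
gripper_width: 9.7
```

>>> apply_moves:
  motion:
    - [0.0001, 0.0006, 0, 0, 0, 0]
    - [0.00015, 0.0012, 0, 0, 0, 0]
    - [0.00015, 0.0012, 0, 0, 0, 0]

```text
time: 7.75
tcp_pos: [518.3, -104.9, 271.9]
orientation: [3.141, -0.001, -3.052]
wrist_force: [2.4, -2.0, -2.9]
gripper_width: 9.8
```

>>> apply_moves:
  motion:
    - [0.0001, 0.0006, 0, 0, 0, 0]
    - [0.00015, 0.0012, 0, 0, 0, 0]
    - [0.00015, 0.0012, 0, 0, 0, 0]

```text
time: 8.0
tcp_pos: [518.0, -103.7, 271.9]
orientation: [3.141, -0.001, -3.052]
wrist_force: [1.1, -2.3, -3.3]
gripper_width: 9.8
```

>>> apply_moves:
  motion:
    - [0.0001, 0.0006, 0, 0, 0, 0]
    - [0.00015, 0.0012, 0, 0, 0, 0]
    - [0.00015, 0.0012, 0, 0, 0, 0]

```text
time: 8.25
tcp_pos: [517.7, -102.3, 271.9]
orientation: [3.14, -0.001, -3.052]
wrist_force: [2.1, -2.2, -3.1]
gripper_width: 10.2
```

```bash
python3 s.py
python3 - <<'E'
from h import *
# nose tip and sample face along die y, scene image, at z=60
d=pickle.load(open('scene4.pkl','rb'));P=cloud(d)
c0=np.array([561.8,-85.6]);a=np.radians(11.53);R=np.array([[np.cos(a),-np.sin(a)],[np.sin(a),np.cos(a)]])
for u,v in [(380,228),(385,222),(390,190),(400,200),(420,210),(420,190),(420,170),(440,200)]:
    p=P[round(200+v/6),round(220+u/6)];print((u,v),(p[:2]-c0)@R,p[2])
E
```

```text
8.25 [ 517.738 -102.343  271.905] yaw -174.86260142763703 rp [ 3.14  -0.001] F [ 2.134 -2.163 -3.088] T [-0.374 -0.4   -0.081] w 10.2390970751256
F tool x,y -1.931749391741769 -2.345275624648616 F die x,y 1.658613952181743 -2.545775564674489 die y in tool 0.11134060657481805 0.9937823047969568 q6 -2.0014722120948143
(380, 228) [16.15109993 -2.11380578] 66.01489676146014
(385, 222) [17.624498    0.95533838] 66.90032782475203
(390, 190) [ 9.44937886 32.30849487] 51.548356591838115
(400, 200) [15.27020729 30.37504147] 51.73258645404587
(420, 210) [22.43678501 32.10146329] 45.41014272789141
(420, 190) [22.23756372 32.69147531] 55.15885907256711
(420, 170) [22.64085901 31.43096932] 70.06963398546202
(440, 200) [30.64732885 30.44816454] 56.461671005626044
```

>>> apply_moves:
  motion:
    - [0.0001, 0.0008, 0, 0, 0, 0]
    - [0.0002, 0.002, 0, 0, 0, 0]
    - [0.0003, 0.0032, 0, 0, 0, 0]
    - [0.00045, 0.004, 0, 0, 0, 0]
    - [0.00045, 0.004, 0, 0, 0, 0]

```text
time: 8.67
tcp_pos: [516.9, -98.1, 271.9]
orientation: [3.14, -0.001, -3.052]
wrist_force: [1.9, -0.4, -3.1]
gripper_width: 9.9
```

>>> apply_moves:
  motion:
    - [0.0001, 0.0006, 0, 0, 0, 0]
    - [0.00015, 0.0012, 0, 0, 0, 0]
    - [0.00015, 0.0012, 0, 0, 0, 0]

```text
time: 8.92
tcp_pos: [516.6, -96.9, 271.9]
orientation: [3.14, -0.001, -3.052]
wrist_force: [1.8, -1.9, -2.4]
gripper_width: 9.7
```

```bash
python3 s.py
python3 - <<'E'
from plant import get_image
from h import *
d=get_image('scene'); pickle.dump(d,open('scene5.pkl','wb'))
im=cv2.resize(d['img'][205:265,250:340,::-1],None,fx=8,fy=8,interpolation=cv2.INTER_CUBIC)
cv2.imwrite('pics/scene5.png',im)
E
```

```text
8.9167 [516.613 -96.865 271.922] yaw -174.85282533373504 rp [ 3.14  -0.001] F [ 1.778 -1.934 -2.422] T [-0.251 -0.373 -0.002] w 9.726772636011226
F tool x,y -1.597198957133926 -2.085477161333449 F die x,y 1.3554537138747293 -2.2501121591281454 die y in tool 0.11117104082275228 0.9938012878248781 q6 -1.9926944219882516
```

View pics/scene5.png

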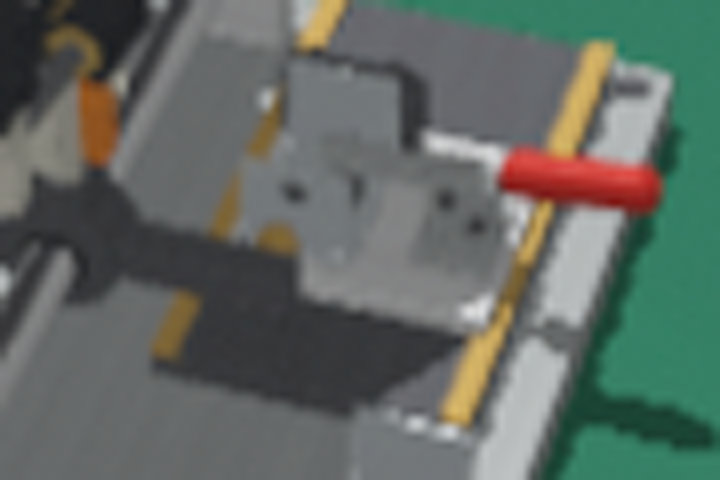

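>>> apply_moves:
  motion:
    - [0.0001, 0.0006, 0, 0, 0, 0]
    - [0.00015, 0.0012, 0, 0, 0, 0]
    - [0.00015, 0.0012, 0, 0, 0, 0]

```text
time: 9.22
tcp_pos: [516.4, -95.6, 271.9]
orientation: [3.14, -0.001, -3.052]
wrist_force: [1.6, -2.1, -2.9]
gripper_width: 9.6
```

>>> apply_moves:
  motion:
    - [0.0001, 0.0006, 0, 0, 0, 0]
    - [0.00015, 0.0012, 0, 0, 0, 0]
    - [0.00015, 0.0012, 0, 0, 0, 0]

```text
time: 9.47
tcp_pos: [516.1, -94.3, 271.9]
orientation: [3.14, -0.001, -3.052]
wrist_force: [2.2, -1.9, -2.3]
gripper_width: 9.8
```

>>> apply_moves:
  motion:
    - [0.0001, 0.0006, 0, 0, 0, 0]
    - [0.00015, 0.0012, 0, 0, 0, 0]
    - [0.00015, 0.0012, 0, 0, 0, 0]

```text
time: 9.72
tcp_pos: [515.8, -93.0, 271.9]
orientation: [3.14, -0.001, -3.052]
wrist_force: [3.5, -0.9, -2.8]
gripper_width: 9.9
```

>>> apply_moves:
  motion:
    - [0.0001, 0.0006, 0, 0, 0, 0]
    - [0.00015, 0.0012, 0, 0, 0, 0]
    - [0.00015, 0.0012, 0, 0, 0, 0]

```text
time: 9.97
tcp_pos: [515.5, -91.7, 271.9]
orientation: [3.14, -0.001, -3.052]
wrist_force: [2.3, -1.2, -3.6]
gripper_width: 9.9
```

>>> apply_moves:
  motion:
    - [0.0001, 0.0006, 0, 0, 0, 0]
    - [0.00015, 0.0012, 0, 0, 0, 0]
    - [0.00015, 0.0012, 0, 0, 0, 0]

```text
time: 10.22
tcp_pos: [515.2, -90.4, 271.9]
orientation: [3.14, -0.001, -3.052]
wrist_force: [2.8, -2.0, -3.5]
gripper_width: 9.9
```

>>> apply_moves:
  motion:
    - [0.0001, 0.0006, 0, 0, 0, 0]
    - [0.00015, 0.0012, 0, 0, 0, 0]
    - [0.00015, 0.0012, 0, 0, 0, 0]

```text
time: 10.47
tcp_pos: [515.0, -89.1, 271.9]
orientation: [3.14, -0.001, -3.052]
wrist_force: [2.4, -1.7, -4.3]
gripper_width: 9.8
```

>>> apply_moves:
  motion:
    - [0.0001, 0.0006, 0, 0, 0, 0]
    - [0.00015, 0.0012, 0, 0, 0, 0]
    - [0.00015, 0.0012, 0, 0, 0, 0]

```text
time: 10.72
tcp_pos: [514.7, -87.8, 271.9]
orientation: [3.139, -0.001, -3.052]
wrist_force: [2.7, -1.9, -3.3]
gripper_width: 9.8
```

>>> apply_moves:
  motion:
    - [0.0001, 0.0006, 0, 0, 0, 0]
    - [0.00015, 0.0012, 0, 0, 0, 0]
    - [0.00015, 0.0012, 0, 0, 0, 0]

```text
time: 10.97
tcp_pos: [514.4, -86.5, 271.9]
orientation: [3.139, -0.001, -3.052]
wrist_force: [1.7, -2.5, -3.2]
gripper_width: 9.7
```

>>> apply_moves:
  motion:
    - [0.0001, 0.0006, 0, 0, 0, 0]
    - [0.00015, 0.0012, 0, 0, 0, 0]
    - [0.00015, 0.0012, 0, 0, 0, 0]

```text
time: 11.22
tcp_pos: [514.3, -85.8, 271.9]
orientation: [3.141, -0.001, -3.051]
wrist_force: [3.3, -5.7, -5.3]
gripper_width: 9.6
```

```bash
python3 s.py
```

```text
11.2167 [514.282 -85.784 271.935] yaw -174.83226231141532 rp [ 3.141 -0.001] F [ 3.288 -5.686 -5.295] T [-1.023 -0.504 -0.058] w 9.593506589822374
F tool x,y -2.7621189078907955 -5.959298715680773 F die x,y 2.0847314468798643 -6.228678578834562 die y in tool 0.11081436589810334 0.9938411222678408 q6 -1.9738253558912553
```

>>> apply_moves:
  motion:
    - [5e-05, 0.0006, 0, 0, 0, 0]
    - [5e-05, 0.0006, 0, 0, 0, 0]
    - [5e-05, 0.0006, 0, 0, 0, 0]
    - [5e-05, 0.0006, 0, 0, 0, 0]

```text
time: 11.55
tcp_pos: [514.2, -85.6, 271.9]
orientation: [3.142, -0.001, -3.052]
wrist_force: [2.5, -4.1, -4.5]
gripper_width: 9.9
```

```bash
python3 s.py
```

```text
11.55 [514.212 -85.611 271.913] yaw -174.83949549545628 rp [ 3.142 -0.001] F [ 2.477 -4.078 -4.502] T [-0.872 -0.475 -0.117] w 9.9446320942082
F tool x,y -2.1000856272836717 -4.283996112015652 F die x,y 1.6118562588438499 -4.4905346820300345 die y in tool 0.11093983037720521 0.9938271248239692 q6 -1.9726767863014256
```

>>> apply_moves:
  motion:
    - [0.0001, 0.0008, 0, 0, 0, 0]
    - [0.0001, 0.0008, 0, 0, 0, 0]
    - [0.0001, 0.0008, 0, 0, 0, 0]
    - [0.0001, 0.0008, 0, 0, 0, 0]

```text
time: 11.88
tcp_pos: [514.1, -85.4, 271.9]
orientation: [-3.14, -0.0, -3.052]
wrist_force: [2.4, -5.9, -4.4]
gripper_width: 9.6
```

```bash
python3 s.py
```

```text
11.8833 [514.149 -85.386 271.942] yaw -174.842983306098 rp [-3.14 -0.  ] F [ 2.419 -5.919 -4.399] T [-0.95  -0.548 -0.095] w 9.578299503551484
F tool x,y -1.87745533508561 -6.112029008256319 F die x,y 1.1874161293358885 -6.28265708667926 die y in tool 0.11100032818476031 0.9938203696558425 q6 -1.9712021493024365
```

>>> apply_moves:
  motion:
    - [0.0001, 0.0008, 0, 0, 0, 0]
    - [0.0001, 0.0008, 0, 0, 0, 0.4]
    - [0.0001, 0.0008, 0, 0, 0, 1.0]
    - [0.0001, 0.0008, 0, 0, 0, 1.6]
    - [0.0001, 0.0008, 0, 0, 0, 2.2]
    - [0.0001, 0.0008, 0, 0, 0, 2.6]

```text
time: 12.38
tcp_pos: [514.1, -85.1, 271.9]
orientation: [-3.139, 0.0, 3.003]
wrist_force: [3.2, -5.7, -4.9]
gripper_width: 9.5
```

```bash
python3 s.py
```

```text
12.3833 [514.06  -85.143 271.931] yaw 172.04355079460674 rp [-3.139  0.   ] F [ 3.214 -5.681 -4.903] T [-0.912 -0.546  0.241] w 9.467771051901966
F tool x,y -3.969631323113224 -5.181311374019756 F die x,y 2.013850371867409 -6.2087331296906 die y in tool 0.3335839095484273 0.9427204120471704 q6 -1.740670851571197
```

>>> apply_moves:
  motion:
    - [0.0003, 0.0008, 0, 0, 0, 0.6]
    - [0.0003, 0.0008, 0, 0, 0, 1.3]
    - [0.0003, 0.0008, 0, 0, 0, 2.0]
    - [0.0003, 0.0008, 0, 0, 0, 2.7]
    - [0.0003, 0.0008, 0, 0, 0, 3.4]
    - [0.0003, 0.0008, 0, 0, 0, 3.6]

```text
time: 12.88
tcp_pos: [514.0, -84.8, 271.9]
orientation: [-3.138, 0.002, 2.686]
wrist_force: [3.2, -6.2, -4.0]
gripper_width: 9.8
```

```bash
python3 s.py
```

```text
12.8833 [513.998 -84.847 271.943] yaw 153.90158502215985 rp [-3.138  0.002] F [ 3.154 -6.191 -4.014] T [-1.013 -0.544  0.238] w 9.844864267840403
F tool x,y -5.55568974824963 -4.172482531350492 F die x,y 1.8525746053240109 -6.696511508609512 die y in tool 0.6105380129531665 0.7919869536420402 q6 -1.4222855545952793
```

>>> apply_moves:
  motion:
    - [0.0005, 0.0007, 0, 0, 0, 0.6]
    - [0.0005, 0.0007, 0, 0, 0, 1.3]
    - [0.0005, 0.0007, 0, 0, 0, 2.0]
    - [0.0005, 0.0007, 0, 0, 0, 2.7]
    - [0.0005, 0.0007, 0, 0, 0, 3.4]
    - [0.0005, 0.0007, 0, 0, 0, 3.8]

```text
time: 13.38
tcp_pos: [513.9, -84.6, 272.1]
orientation: [-3.138, 0.004, 2.352]
wrist_force: [2.2, -6.3, -2.6]
gripper_width: 10.1
```

```bash
python3 s.py
```

```text
13.3833 [513.933 -84.588 272.053] yaw 134.76964525493833 rp [-3.138  0.004] F [ 2.174 -6.276 -2.634] T [-0.988 -0.389  0.229] w 10.081060200133166
F tool x,y -5.986682474138258 -2.8767917421953624 F die x,y 0.8754464740266124 -6.5840634296179115 die y in tool 0.8363852321520514 0.5481420832575795 q6 -1.0865671035978401
```

>>> apply_moves:
  motion:
    - [0.0007, 0.0004, 0, 0, 0, 0.6]
    - [0.0007, 0.0004, 0, 0, 0, 1.3]
    - [0.0007, 0.0004, 0, 0, 0, 2.0]
    - [0.0007, 0.0004, 0, 0, 0, 2.7]
    - [0.0007, 0.0004, 0, 0, 0, 3.4]
    - [0.0007, 0.0004, 0, 0, 0, 3.8]
    - [0.0007, 0.0004, 0, 0, 0, 3.8]

```text
time: 13.97
tcp_pos: [513.8, -84.4, 272.2]
orientation: [-3.139, 0.007, 2.019]
wrist_force: [3.1, -5.5, -4.3]
gripper_width: 10.1
```

```bash
python3 s.py
```

```text
13.9667 [513.837 -84.373 272.194] yaw 115.69314354591658 rp [-3.139  0.007] F [ 3.056 -5.496 -4.267] T [-0.915 -0.413  0.203] w 10.063228581067333
F tool x,y -6.277343901240352 0.3710814447886978 F die x,y 1.8957655418629875 -5.99573355840558 die y in tool 0.9696029473272662 0.24468372347640735 q6 -0.752048547894745
```

>>> apply_moves:
  motion:
    - [0.0008, 0.0002, 0, 0, 0, 0.5]
    - [0.0008, 0.0002, 0, 0, 0, 1.0]
    - [0.0008, 0.0002, 0, 0, 0, 1.0]
    - [0.0008, 0.0002, 0, 0, 0, 1.0]

```text
time: 14.3
tcp_pos: [513.8, -84.1, 272.2]
orientation: [-3.14, 0.008, 1.932]
wrist_force: [3.8, -5.9, -4.6]
gripper_width: 9.9
```

```bash
python3 s.py
```

```text
14.3 [513.777 -84.111 272.23 ] yaw 110.7152365611568 rp [-3.14   0.008] F [ 3.813 -5.921 -4.577] T [-0.92  -0.434  0.146] w 9.890679704764612
F tool x,y -6.886708377160708 1.4724671932556284 F die x,y 2.552889780534388 -6.563357804943493 die y in tool 0.9871774289867334 0.15962682637684342 q6 -0.6635547633033977
```

>>> apply_moves:
  motion:
    - [0.0004, 0, 0, 0, 0, 0]
    - [0, 0, 0, 0, 0, 0]
    - [0, 0, 0, 0, 0, 0]

```text
time: 14.55
tcp_pos: [513.8, -84.2, 272.2]
orientation: [-3.14, 0.008, 1.933]
wrist_force: [3.2, -3.5, -4.0]
gripper_width: 9.8
```

```bash
python3 s.py
```

```text
14.55 [513.798 -84.176 272.238] yaw 110.72546267210453 rp [-3.14   0.008] F [ 3.193 -3.452 -3.982] T [-0.445 -0.487  0.126] w 9.820921411455547
F tool x,y -4.358505269677443 1.7643835222423843 F die x,y 2.4382115751936344 -4.020539977908225 die y in tool 0.9871489231785393 0.15980301457560284 q6 -0.6638050519714086
```

>>> apply_moves:
  motion:
    - [0, 0, 0, 0, 0, 0]
    - [0, 0, 0, 0, 0, 0]
    - [0, 0, 0, 0, 0, 0]
    - [0, 0, 0, 0, 0, 0]
    - [0, 0, 0, 0, 0, 0]
    - [0, 0, 0, 0, 0, 0]
  claw: -0.2

```text
time: 15.05
tcp_pos: [513.7, -84.0, 272.3]
orientation: [-3.14, 0.008, 1.933]
wrist_force: [0.5, 0.4, -0.2]
gripper_width: 44.9
```

```bash
python3 s.py;python3 - <<'E'
from plant import get_image
from h import *
d=get_image('wrist'); pickle.dump(d,open('wrist6.pkl','wb'))
cv2.imwrite('pics/wrist6.png',d['img'][:,:,::-1])
m,q=wing(d)
d=get_image('scene'); pickle.dump(d,open('scene6.pkl','wb'))
im=cv2.resize(d['img'][190:265,240:340,::-1],None,fx=8,fy=8,interpolation=cv2.INTER_CUBIC)
cv2.imwrite('pics/scene6.png',im)
E
```

```text
15.05 [513.696 -84.037 272.267] yaw 110.7279586759831 rp [-3.14   0.008] F [ 0.543  0.416 -0.2  ] T [-0.075  0.014 -0.019] w 44.87111364643959
F tool x,y 0.19713706294902694 0.6551861584884571 F die x,y 0.6152501745643583 0.2993311653696572 die y in tool 0.9871419606654871 0.15984601807207482 q6 -0.6637610729083884
wing n 860 mean [512.67229992 -80.85680023 123.93190401] rect ((514.3082275390625, -85.58613586425781), (9.744937896728516, 35.295169830322266), 20.729761123657227) dir 110.78401394967828 zmax [124.19733206 125.38534074]
```

View pics/wrist6.png

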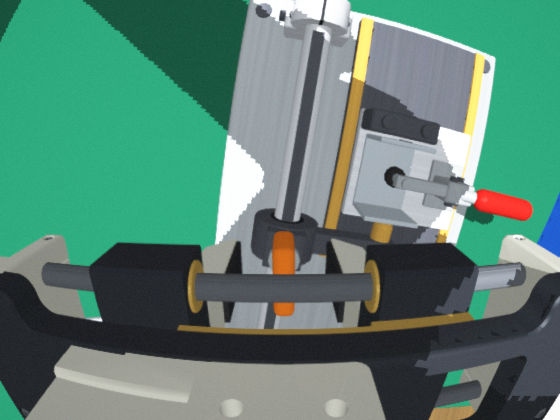

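View pics/scene6.png

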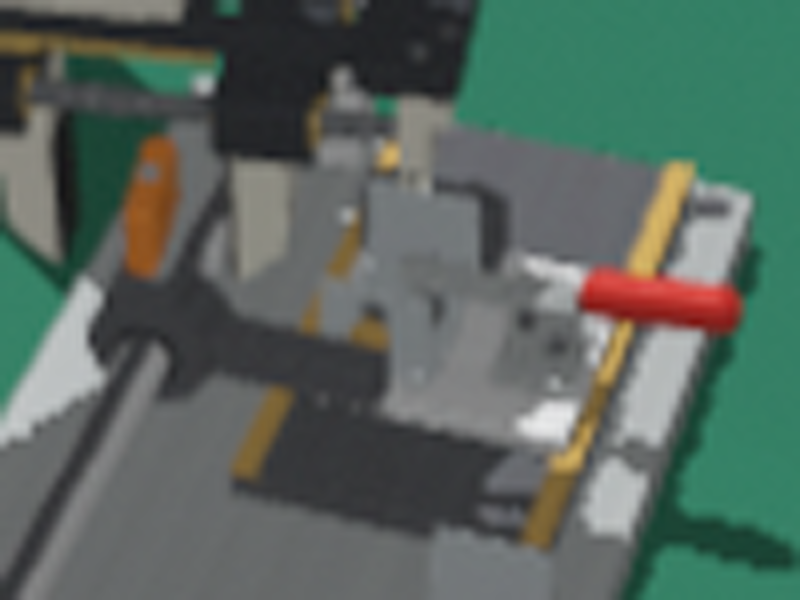

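>>> apply_moves:
  motion:
    - [0, 0, -0.005, 0, 0, 0]
    - [0, 0, -0.015, 0, 0, 0]
    - [0, 0, -0.03, 0, 0, 0]
    - [0, 0, -0.05, 0, 0, 0]
    - [0, 0, -0.07, 0, 0, 0]
    - [0, 0, -0.09, 0, 0, 0]
    - [0, 0, -0.11, 0, 0, 0]
    - [0, 0, -0.12, 0, 0, 0]
    - [0, 0, -0.12, 0, 0, 0]
    - [0, 0, -0.12, 0, 0, 0]

```text
time: 15.98
tcp_pos: [513.4, -83.1, 392.5]
orientation: [-3.14, 0.009, 1.933]
wrist_force: [-0.5, 0.1, -0.4]
gripper_width: 54.9
```

```bash
python3 s.py;python3 - <<'E'
from plant import get_image
from h import *
d=get_image('wrist'); pickle.dump(d,open('wrist7.pkl','wb'))
m,q=wing(d)
im=d['img'][60:285,180:480,::-1]
cv2.imwrite('pics/wrist7.png',cv2.resize(im,None,fx=2.6,fy=2.6,interpolation=cv2.INTER_CUBIC))
E
```

```text
15.9833 [513.448 -83.051 392.454] yaw 110.7262891426709 rp [-3.14   0.009] F [-0.514  0.139 -0.375] T [-0.074 -0.03  -0.04 ] w 54.92538436740811
F tool x,y 0.3120838098369046 -0.43148710846468696 F die x,y -0.4758174172708434 0.2391133926722588 die y in tool 0.9871466179760751 0.1598172538194701 q6 -0.6648395544340487
wing n 371 mean [514.62436933 -85.85907856 123.91347227] rect ((514.6741943359375, -85.37156677246094), (8.998333930969238, 35.10523223876953), 20.444297790527344) dir 111.3578862905672 zmax [124.08188436 125.30529326]
```

View pics/wrist7.png

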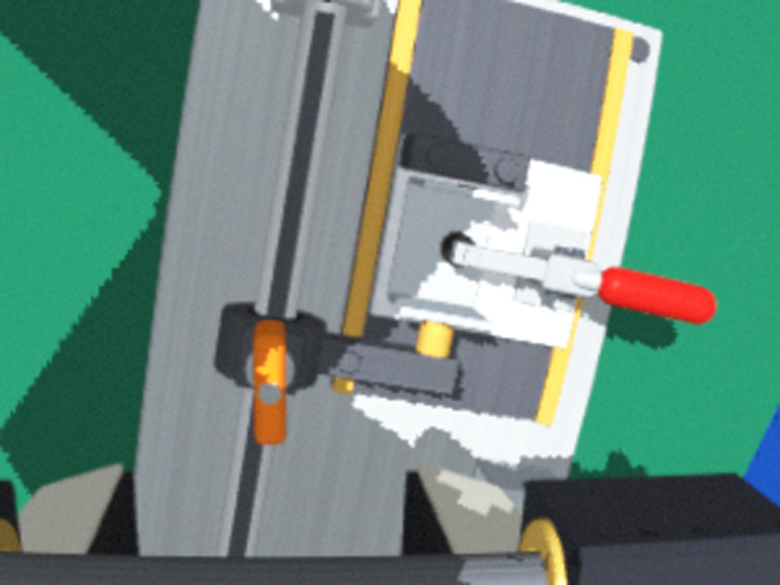

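The nose (crop about 435,325) meets the sample's flange with no visible gap. The wing is upright on the collar (270,380), and the gripper is well clear.

```bash
python3 -c "
from plant import ctrl
print(ctrl.sign_off())"
```

```text
the job is handed in; nothing more can be done
None
```

The side stop is set to the sample and the job is handed in. My checks point to a light, clamped bearing, but I couldn't measure the nose force after letting go.

- **Loosening:** I gripped the wing and turned it about 1.2 rad counter-clockwise, then slid the stop about 62 mm in the die's +y direction.
- **Contact:** I felt for the sample in 1.2 mm steps. Drag was about 2.5 N, rising to about 6 N at contact, so the nose bore on the sample with roughly 4 N. I held that push while turning the screw back.
- **Tightness:** the wrist camera showed the wing at 110.8° just after release and 111.4° after backing off, against 117.0° at the start. That makes it about 0.1 rad tighter than it was, or about 0.75 to 1.0 rad.
- **Final state:** the gripper is open and about 120 mm above the stop, with wrist force near zero. The last picture shows the nose against the flange with no visible gap. I touched only the wing, and the whole job took about 16 s.

**Not confirmed:**
- The remaining nose force is inferred from the push held while clamping. I did not pull on the stop to test the clamp.
- The torque reading at the end of tightening was 0.15 to 0.2 N m, below the 0.3 to 0.4 N m expected for a tight screw. I read it with the arm holding still. I relied on the wing angle instead.

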